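Scan out and unclip a slide cassette

TASK

Check out the slide cassette: squeeze the blue trigger of the code scanner fully in against its fixed grip, hold it for a moment, then let it go completely. Then pinch the cassette's two green side catches together, lift the cassette level and straight up out of its dock by about 10 cm, and finish while still holding it there above the dock with both catches pinched in: do not put it down or let it go. Leave the bottle, the dish and the beaker where they stand.

Things in the scene. Friction and masses are not known exactly. Their poses are not given: they have to be found in the camera images.
- scanner: White pistol-shaped code scanner lying on its side in a dark cradle, fixed to the worktop (base plate 196x96x10 mm). Origin: underside of the base plate, under the grip's centre line; z up. The grip is a bar along x (x -102 to +30 mm, -x end towards the robot), y -16 to +13 mm, z 56 to 84 mm; beneath it nothing from x -75 to +35 mm but the base plate. Its head: see scanner_head.
- scanner_head (a point): Centre of the scanner's head, at (55, 15, 70) mm in the scanner frame: the white and grey block across the far end of the grip, x 29 to 81 mm, y -45 to +84 mm, z 44 to 96 mm, its nose pointing to +y.
- trigger (a joint): Blue trigger on the +y side of the grip: a blade 54 mm long, 8 mm thick, 16 mm high, hinged about the vertical at its head end (scanner frame 22, 18, 70 mm), free end towards -x. 0 rad released; 0.24 rad fully in, the blade then parallel to the grip. A spring returns it (about 4 N at mid-blade when fully in). From 0.17 rad it counts as squeezed.
- trigger_pad (a point): Point on the outer face of the trigger blade, 36 mm from its hinge; it moves with the trigger. With the trigger released it is at x = -12, y = 30.5, z = 70 mm in the scanner frame, fully in it is about 9 mm nearer the grip (y = 22 mm).
- squeeze_point (a point): Fixed point at (-12, 3, 70) mm of the scanner frame, same axes: midway between the grip's back (19 mm to -y) and the outer face of the trigger when fully in (19 mm to +y). Fingers closing along y about this point, one behind the grip, one on the trigger, have it fully in at 38 mm apart. Released, the trigger's free end stands up to 33 mm to +y of this point.
- dock: White open bay on a grey base plate (124x104x12 mm), fixed to the worktop; the cassette sits in it. Origin: centre of the underside on the worktop, z up, x along the cassette's length. The seat is 12 mm and the tops of the side walls (y = 28.5 to 40 mm on either side) 42 mm above the origin; end walls 30 mm high.
- cassette: Grey slide cassette, 86 (x) x 54 (y) x 40 mm, open on top, filled with glass slides, about 0.2 kg. Origin: centre of its underside, z up; seated it is 12 mm above the dock's origin, axes as the dock's, 1.5 mm of play all round. Midway along, a green catch on each side (+y, -y) rises above it; barbs at the catches' feet lock under the dock's side walls until both are in by over 5.5 mm.
- catch_left (a joint): Catch on the cassette's +y side: 0 m out (latched), 0.007 m pinched fully in towards the centre. Spring about 1.5 N at the start, 5.7 N fully in; hard stop there.
- catch_right (a joint): Catch on the cassette's -y side, with the same values and spring.
- pad_left (a point): Centre of the outer face of the +y catch's pad, 60 mm above the cassette's origin and 30 mm from its centre line; moves with the catch. The pad is 24 mm long (x) and 28 mm high, 46 to 74 mm above the cassette's origin. The two pads are 60 mm apart outside, 46 mm when both are fully pinched.
- pad_right (a point): Centre of the outer face of the -y catch's pad, likewise.
- bottle: Bystander: small white reagent bottle with a red cap, 40 mm across, 87 mm tall, loose. Origin: centre of its underside.
- petri: Bystander: flat round petri dish, 62 mm across, 14 mm tall, loose. Origin: centre of its underside.
- beaker: Bystander: small glass beaker, 52 mm across, 68 mm tall, loose. Origin: centre of its underside.
There are look-alikes about, which are no part of the job. Leave any black or purple look-alike of the dock alone.

How it is judged:
By the outcome, as a careful person would: the job done as asked, in the order asked, and still so for the second after the job is handed in, while the arm keeps its last pose, push and grip.
It also fails if it takes over 48 s, if anything falls off the work surface, if the arm or the gripper's body presses on something with over 40 N, if the wrist force passes 120 N, or if a joint passes its speed limit or range.

ROBOT

A 6-joint arm with a two-finger parallel gripper is mounted at the origin on a cart in front of the work surface, level with it; the furniture and walls round the work are solid. World frame = base frame: x ahead of the robot, y to its left, z up, the work surface at z = 0. Lengths are in m, angles in degrees, forces in N, time in s.
With the tool pointing down it reaches from about 0.35 to 0.775 m from the base axis. Payload 5.5 kg.
Tool frame: the origin (TCP) lies at the very end of the fingers, on their centre line; the grasp point (between the pads) lies 19 mm behind it (grasp_offset is the distance from the TCP to the grasp point, in m); z points along the fingers, y is the direction in which the jaws open and shut (so a half turn about z gives the same grasp; the last joint's range is limited). The gripper opens to 85 mm and grips with 20 to 120 N. Pads are 22 mm wide; open, the fingers measure 114 mm over their backs; the gripper's body (76 mm by 85 mm) begins 54 mm behind the grasp point. The pads swing forward as they close: fully open they stand 13 mm farther back than shut.
Start: joints at [-83.915, 17.945, 2.641, 74.691, 0, 82.002], TCP at [0.14, -0.558, 0.231] pointing down, gripper open.
Joint ranges: [-158.12, 158.12], [-49.38, 96.58], [-58.88, 72.47], [-126.05, 133.96], [-84.25, 85.87], [-180, 180]. Speed limits (degrees/s): [147.25, 147.25, 180, 180, 180, 180].

INTERFACE

Orientations are given as a 3x3 rotation matrix whose columns are the frame's x, y, z axes.
In Python, from rig import * gives the robot as it stands. The module is installed in compiled form; this text tells all that it offers.
- The arm moves only by the tool apply_moves, never from a script. Its argument "targets" is a list of rows, each an object with "xyz": the shift along the tool's x, y, z in cm, a list of three; "yaw": the turn about the tool's z in degrees. A call has 1 to 20 rows; each row shifts and turns the pose as measured when the row begins, along the tool's axes as they then stand; what a row does not reach is not made up. A row lasts 1/10 s, in which the tool goes at most 50 mm and 8.59 degrees, less where a joint would pass 70% of its speed; a pose out of reach is approached as far as the arm can. A call with a gripper value outside its range is refused whole. "fingers" is the closure, from -1 (fully open) to 1 (shut), set as the call begins (left out, the last holds). The fingers move at their own pace and stop on an object; the grip force is fixed at half the most. Time passes only in rows, so rows that do not move let the fingers close. It gives the time, the measured TCP pose, the force and the opening at its end, in the units of the state.
- sense(): the state, without advancing time (a new reading comes with each control period).
- read_camera(name): name is "scene" or "side" or "wrist"; returns (picture, depth): 384x512x3 uint8, red, green, blue; 384x512 float32, m along the optical axis (not along the pixel's ray), 0 where there is no reading.
- calibration(name): a dict with "fx", "fy", "cx", "cy" (pixels), "origin" and "orientation" of the camera in the world; the wrist camera has in their place "tool_from_camera" (4x4, takes a point from camera to tool coordinates, whose origin is the TCP and whose axes are the flange's). Camera axes: x right, y down, z forward; pixel columns grow to the right and rows downward; lengths in m; the calibration is good to about 2 mm. The wrist camera is an equidistant fisheye: a pixel r from the principal point sees the ray r / f radians off the axis. A picture is of the moment at which its call begins: read the wrist's pose just before it. calibration takes no time and is no camera call.
- job_done(): hands the job in, once; it reports no verdict.
The state is a dict: "time": time; "joint_positions": joint angles; "joint_vel": joint speeds; "tau": joint torques, N m; "tcp_pos": TCP position; "tcp_rot": TCP orientation; "wrist_force": force on the tool from outside, world axes, zero at the start; "torque": the same for the moment, N m; "opening": opening from 0.0 (shut) to 1.0 (fully open).
Only numpy, scipy, OpenCV 4.12 (cv2) and the standard library are available. Lean on these libraries where they do the work, as an engineer would, in place of code of your own. Each camera call takes 0.05 s, during which the arm holds its last target.

## Working session

There is one attempt and no reset: what is moved stays moved. The work goes in short steps, Python scripts to look and compute and a tool call to move; the robot and the scene stay as the last step left them, time stands still between calls to the robot, and variables do not carry over. Pictures are saved under pics/ and viewed, and the job is handed in when it is done.

Besides the shell and the picture viewer there is one more tool, called after "Emit:" as name([rows], argument=value, ...), one row to a line, values as JSON. apply_moves: Moves the arm, as the interface text tells. Its arguments: {"type":"object","properties":{"targets":{"type":"array","items":{"type":"object","properties":{"xyz":{"type":"array","items":{"type":"number"}},"yaw":{"type":"number"}}}},"fingers":{"type":"number"}},"required":["targets"]}

```bash
mkdir -p pics
python3 - <<'E'
from rig import *
import cv2,numpy as np
s=sense();print(s)
for n in ["scene","side","wrist"]:
    p,d=read_camera(n);cv2.imwrite(f"pics/{n}0.png",p[:,:,::-1]);np.savez(f"pics/{n}0.npz",p=p,d=d)
    print(n,calibration(n))
E
```

```text
{'time': 0.0, 'joint_positions': array([-8.39165319e+01,  1.79897836e+01,  2.57900961e+00,  7.46912146e+01,
       -1.30359060e-03,  8.20038989e+01]), 'joint_vel': array([-0.09709828,  0.03250554,  0.02877282,  0.0102233 ,  0.10006173,
        0.07464015]), 'tau': array([ 7.50250947e-04, -4.80623889e+01,  2.98534960e+01,  1.92341645e-02,
       -2.21747096e-04, -7.65919914e-07]), 'tcp_pos': array([ 0.1398336 , -0.55722351,  0.23043352]), 'tcp_rot': array([[ 9.69958842e-01,  2.43268987e-01, -2.11267045e-04],
       [ 2.43268975e-01, -9.69957258e-01,  1.76760119e-03],
       [ 2.25082546e-04, -1.76589512e-03, -9.99998415e-01]]), 'wrist_force': array([ 0.08364056, -0.55895546, -0.55355131]), 'torque': array([-0.09220682,  0.03970274,  0.01855244]), 'opening': 0.9993455126269006}
scene {'fx': 364.7922343904132, 'fy': 364.7922343904132, 'cx': 256.9703652604755, 'cy': 186.80029101806778, 'origin': array([-0.50893263,  0.55657919,  0.81096153]), 'orientation': array([[-0.48959776, -0.47348922,  0.73218986],
       [-0.87190366,  0.27435726, -0.40560091],
       [-0.00883394, -0.83698032, -0.54716168]])}
side {'fx': 492.5329293037702, 'fy': 492.5329293037702, 'cx': 258.1534735112873, 'cy': 191.9221373987034, 'origin': array([ 0.30363249, -1.34096049,  1.33595819]), 'orientation': array([[ 0.99227266, -0.09174718,  0.083531  ],
       [-0.12343054, -0.66130169,  0.73989524],
       [-0.01264411, -0.7444881 , -0.66751599]])}
wrist {'fx': 297.3186396354542, 'fy': 297.3186396354542, 'cx': 253.4871008180172, 'cy': 186.71630009445244, 'tool_from_camera': array([[-3.88243940e-04, -9.47690162e-01, -3.19191487e-01,
         8.34143654e-02],
       [ 9.99999886e-01, -2.78750519e-04, -3.88715790e-04,
         2.09649221e-04],
       [ 2.79407338e-04, -3.19191601e-01,  9.47690162e-01,
        -1.41667989e-01],
       [ 0.00000000e+00,  0.00000000e+00,  0.00000000e+00,
         1.00000000e+00]])}
```

View pics/scene0.png

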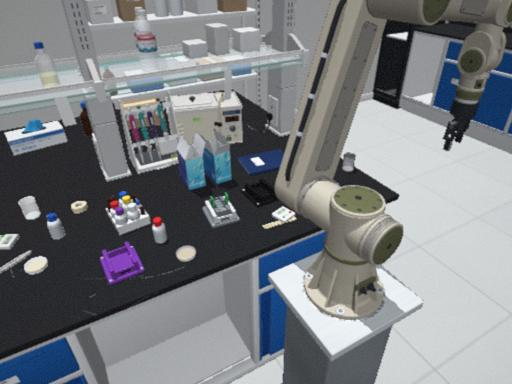

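View pics/side0.png

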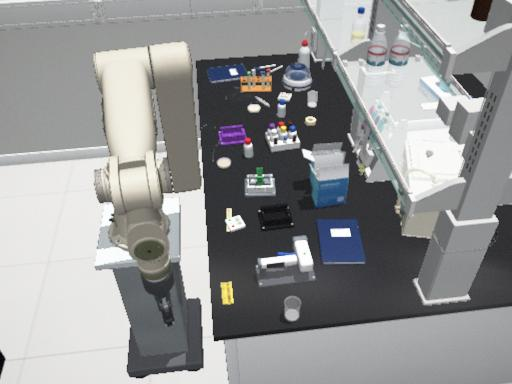

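View pics/wrist0.png

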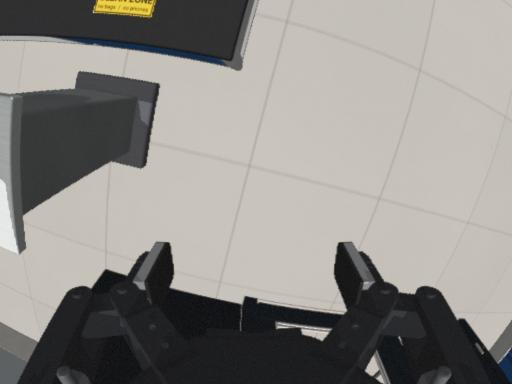

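The side view shows three dock-like things: white with green catches at about (260,184), black at (275,216), purple at (232,135). The white one on a grey plate fits the description. The scanner is at about (285,260). I'll enlarge both to confirm.

```bash
python3 - <<'E'
import cv2,numpy as np
f=np.load("pics/side0.npz");p=f['p'];
c=p[160:330,200:350,::-1];cv2.imwrite("pics/crop1.png",cv2.resize(c,None,fx=3.5,fy=3.5,interpolation=cv2.INTER_CUBIC))
E
cat > h.py <<'E'
import numpy as np,cv2
from rig import *
def cloud(n,d,tcp=None):
    c=calibration(n);v,u=np.mgrid[0:384,0:512]
    P=np.stack([(u-c['cx'])/c['fx']*d,(v-c['cy'])/c['fy']*d,d],-1)
    return P@c['orientation'].T+c['origin']
def ray(n,u,v):
    c=calibration(n);r=np.array([(u-c['cx'])/c['fx'],(v-c['cy'])/c['fy'],1.]);return c['origin'],c['orientation']@r
def onz(n,u,v,z):
    o,r=ray(n,u,v);return o+r*(z-o[2])/r[2]
def wray(u,v,pos,R):
    c=calibration('wrist');T=c['tool_from_camera'];x=u-c['cx'];y=v-c['cy'];r=np.hypot(x,y);t=r/c['fx']
    d=np.array([np.sin(t)*x/max(r,1e-9),np.sin(t)*y/max(r,1e-9),np.cos(t)])
    return pos+R@T[:3,3],R@(T[:3,:3]@d)
def wonz(u,v,z,pos,R):
    o,r=wray(u,v,pos,R);return o+r*(z-o[2])/r[2]
def wproj(P,pos,R):
    c=calibration('wrist');T=c['tool_from_camera'];q=R.T@(np.asarray(P)-pos);q=T[:3,:3].T@(q-T[:3,3])
    r=np.hypot(q[0],q[1]);t=np.arctan2(r,q[2]);return c['cx']+c['fx']*t*q[0]/r,c['cy']+c['fx']*t*q[1]/r
E
python3 - <<'E'
from h import *
f=np.load("pics/side0.npz");W=cloud('side',f['d']);p=f['p'].astype(int)
hsv=cv2.cvtColor(f['p'],cv2.COLOR_RGB2HSV)
for nm,m in dict(green=(hsv[...,0]>45)&(hsv[...,0]<80)&(hsv[...,1]>120)&(hsv[...,2]>50),
  blue=(hsv[...,0]>105)&(hsv[...,0]<128)&(hsv[...,1]>170)&(hsv[...,2]>110)).items():
    n,l,st,ce=cv2.connectedComponentsWithStats(m.astype(np.uint8))
    for i in range(1,n):
        if st[i,4]>4 and 220<ce[i][0]<330 and 160<ce[i][1]<300: print(nm,ce[i],st[i],W[l==i].mean(0).round(4),W[l==i].min(0).round(3),W[l==i].max(0).round(3))
for u,v in [(260,184),(285,262),(228,292),(291,309),(235,223),(302,250),(248,148),(223,162)]: print(u,v,W[v,u].round(3))
# scanner region heights
m=(W[...,0]>.3)&(W[...,0]<.8)&(W[...,1]<-.2)&(W[...,1]>-.5)
E
```

```text
green [259.43037975 175.34177215] [257 168   6  17  79] [0.4796 0.1621 0.0686] [0.467 0.124 0.038] [0.494 0.197 0.093]
blue [324.54545455 193.54545455] [323 191   5   5  11] [0.7142 0.0233 0.0652] [0.707 0.018 0.056] [0.724 0.03  0.079]
blue [319.88888889 194.        ] [318 193   4   3   9] [0.6958 0.0226 0.0657] [0.688 0.019 0.061] [0.701 0.026 0.072]
blue [327.04477612 202.08955224] [317 197  20   9  67] [0.7283 0.0248 0.017 ] [ 0.686  0.015 -0.003] [0.768 0.035 0.05 ]
blue [281.77272727 253.22727273] [278 252  10   3  22] [ 0.5019 -0.2613  0.0755] [ 0.489 -0.269  0.068] [ 0.519 -0.253  0.084]
260 184 [0.478 0.135 0.046]
285 262 [ 0.506 -0.3    0.075]
228 292 [ 0.31  -0.341  0.002]
291 309 [ 0.495 -0.481  0.071]
235 223 [ 0.361 -0.04   0.017]
302 250 [ 0.569 -0.269  0.09 ]
248 148 [0.456 0.374 0.05 ]
223 162 [0.343 0.344 0.009]
```

View pics/crop1.png

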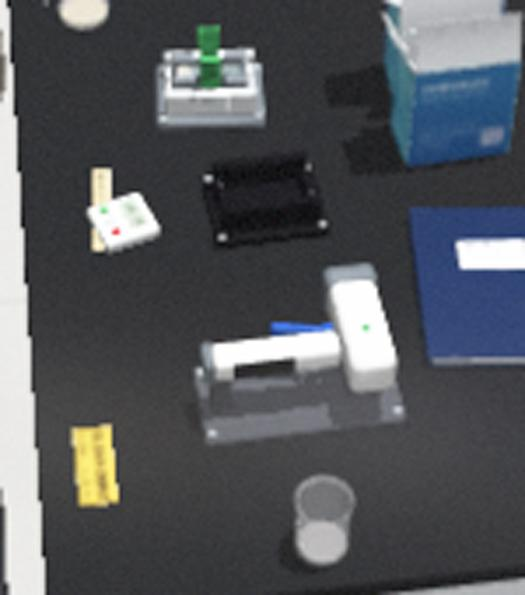

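Run:
```python
from h import *
f=np.load("pics/side0.npz");W=cloud('side',f['d']);p=f['p'].astype(int)
m=(p.min(2)>150)&(W[...,2]>.07)&(W[...,2]<.087)&(W[...,1]<-.2)&(W[...,1]>-.36)&(W[...,0]<.6)&(W[...,0]>.38)
q=W[m];print(len(q),q.min(0),q.max(0))
(cx,cy),wh,a=cv2.minAreaRect((q[:,:2]*1000).astype(np.float32));print(cx,cy,wh,a)
v=cv2.fitLine(q[:,:2].astype(np.float32),cv2.DIST_HUBER,0,.01,.01).ravel();print(v,np.degrees(np.arctan2(v[1],v[0])))
s=sense()
for z in (.23,):
  for u,v2 in [(210,360//1)]: pass
R=s['tcp_rot'];d=np.array([.47,-.28,.26])-s['tcp_pos'];print('tool delta cm',100*R.T@d)
```

```text
331 [ 0.42046531 -0.33416166  0.07003752] [ 0.59399413 -0.22315863  0.08698316]
507.0738525390625 -276.37677001953125 (111.5160903930664, 171.9475555419922) 88.26411437988281
[ 0.99246836 -0.12250114  0.50090617 -0.29715163] -7.0364723
tool delta cm [ 38.7703699  -18.87265928  -2.9045395 ]
```

Emit:
apply_moves([
  {"xyz": [4,-2,-0.5]},
  {"xyz": [4,-2,-0.5]},
  {"xyz": [4,-2,-0.5]},
  {"xyz": [4,-2,-0.5]},
  {"xyz": [4,-2,-0.5]},
  {"xyz": [4,-2,-0.5]},
  {"xyz": [4,-2,0]},
  {"xyz": [4,-2,0]},
  {"xyz": [3,-1.5,0]},
  {"xyz": [2,-1,0]},
  {"xyz": [0,0,0]},
], fingers=-1)

```text
validation failed for argument at $.ta...
```

Run:
```python
from h import *
s=sense();p,d=read_camera('wrist');np.savez("pics/wrist1.npz",p=p,d=d,pos=s['tcp_pos'],R=s['tcp_rot']);cv2.imwrite("pics/wrist1.png",p[:,:,::-1]);print(s['tcp_pos'],s['tcp_rot'].round(3),s['time'])
```

```text
[ 0.13987072 -0.5573566   0.23061475] [[ 0.97   0.243 -0.   ]
 [ 0.243 -0.97   0.001]
 [ 0.    -0.001 -1.   ]] 0.15
```

View pics/wrist1.png

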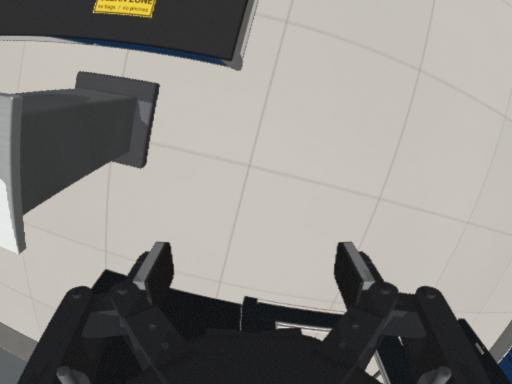

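Yaw seems to be required.

Emit:
apply_moves([
  {"xyz": [4,-2,-0.5],"yaw": 0},
  {"xyz": [4,-2,-0.5],"yaw": 0},
  {"xyz": [4,-2,-0.5],"yaw": 0},
  {"xyz": [4,-2,-0.5],"yaw": 0},
  {"xyz": [4,-2,-0.5],"yaw": 0},
  {"xyz": [4,-2,-0.5],"yaw": 0},
  {"xyz": [4,-2,0],"yaw": 0},
  {"xyz": [4,-2,0],"yaw": 0},
  {"xyz": [3,-1.5,0],"yaw": 0},
  {"xyz": [2,-1,0],"yaw": 0},
  {"xyz": [0,0,0],"yaw": 0},
], fingers=-1)

```text
time: 1.3
tcp_pos: [0.4647, -0.2793, 0.2592]
tcp_rot: [[0.971, 0.238, 0.0], [0.238, -0.971, 0.003], [0.001, -0.003, -1.0]]
wrist_force: [0.5, -0.0, -0.4]
opening: 0.998
```

Run:
```python
from h import *
s=sense();p,d=read_camera('wrist');np.savez("pics/wrist2.npz",p=p,d=d,pos=s['tcp_pos'],R=s['tcp_rot']);cv2.imwrite("pics/wrist2.png",p[:,:,::-1]);print(s['tcp_pos'],s['tcp_rot'].round(3),s['time'])
```

```text
[ 0.46465619 -0.27927079  0.25924961] [[ 0.971  0.238  0.   ]
 [ 0.238 -0.971  0.003]
 [ 0.001 -0.003 -1.   ]] 1.3
```

View pics/wrist2.png

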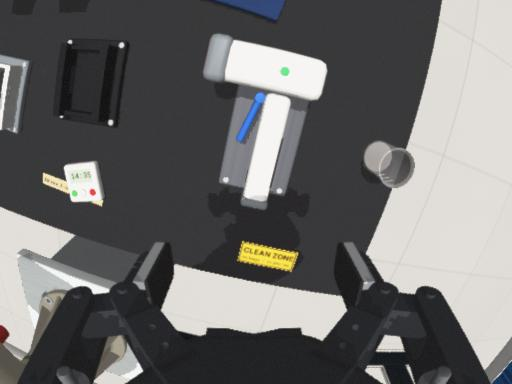

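Run:
```python
from h import *
f=np.load("pics/wrist2.npz");p=f['p'];pos=f['pos'];R=f['R']
cv2.imwrite("pics/crop2.png",cv2.resize(p[20:220,190:340,::-1],None,fx=3.9,fy=2.95*1.0 if 0 else 2.95,interpolation=cv2.INTER_CUBIC))
w=p.min(2)>140
n,l,st,ce=cv2.connectedComponentsWithStats(w.astype(np.uint8))
L=l==l[150,266];print(st[l[150,266]])
# widthwise edges of grip per row
A=[];B=[]
for v in range(112,182,4):
    us=np.where(L[v])[0]
    if len(us): A.append(wonz(us.min()-.5,v,.084,pos,R)[:2]);B.append(wonz(us.max()+.5,v,.084,pos,R)[:2])
for E in (A,B):
    v=cv2.fitLine(np.array(E,np.float32),cv2.DIST_HUBER,0,.01,.01).ravel();print(v,np.degrees(np.arctan2(v[1],v[0])))
print('widths',[round(1000*np.hypot(*(a-b)),1) for a,b in zip(A,B)])
hsv=cv2.cvtColor(p,cv2.COLOR_RGB2HSV)
g=(hsv[...,0]>50)&(hsv[...,0]<80)&(hsv[...,1]>120);n,l,st,ce=cv2.connectedComponentsWithStats(g.astype(np.uint8));print('green',[(c.round(1),s[4],wonz(*c,.096,pos,R).round(4)) for c,s in zip(ce[1:],st[1:]) if s[4]>8])
b=(hsv[...,0]>105)&(hsv[...,0]<125)&(hsv[...,1]>150)&(hsv[...,2]>120)
n,l,st,ce=cv2.connectedComponentsWithStats(b.astype(np.uint8))
for i in range(1,n):
  if st[i,4]>60:
    ys,xs=np.where(l==i);Q=np.array([wonz(x,y,.078,pos,R)[:2] for x,y in zip(xs,ys)],np.float32)*1000
    print('blue',ce[i],st[i],cv2.minAreaRect(Q),cv2.fitLine(Q,cv2.DIST_HUBER,0,.01,.01).ravel())
Q=[]
for u,v in [(226,180),(279,191),(285,71)]: print(u,v,wonz(u,v,.012,pos,R))
```

```text
[ 243   93   48  109 2749]
[ 0.9998095   0.01951785  0.48691323 -0.27306348] 1.1183615
[ 9.9999994e-01  2.7568222e-04  4.9231252e-01 -3.0057290e-01] 0.015795428
widths [np.float64(28.7), np.float64(29.8), np.float64(28.8), np.float64(28.9), np.float64(28.9), np.float64(29.0), np.float64(29.1), np.float64(28.1), np.float64(28.1), np.float64(28.2), np.float64(28.3), np.float64(28.4), np.float64(27.4), np.float64(27.5), np.float64(27.6), np.float64(27.7), np.float64(27.8), np.float64(27.9)]
green [(array([284.6,  71. ]), np.int32(41), array([ 0.5726, -0.2846,  0.096 ])), (array([ 74.1, 193. ]), np.int32(14), array([ 0.3843, -0.0678,  0.096 ]))]
blue [250.61891892 115.58918919] [237  93  28  49 370] ((516.749267578125, -261.6571960449219), (10.077898979187012, 57.837249755859375), 77.79998779296875) [ 9.7607398e-01 -2.1743876e-01  5.1734436e+02 -2.6236331e+02]
226 180 [ 0.41891261 -0.25083831  0.012     ]
279 191 [ 0.42086685 -0.32576458  0.012     ]
285 71 [ 0.58018722 -0.29182274  0.012     ]
```

View pics/crop2.png

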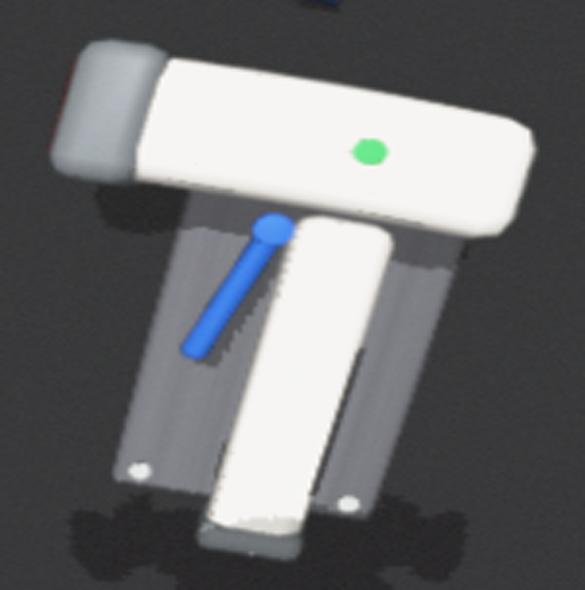

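Scanner found: yaw about 1°, squeeze point about (0.506, -0.2825). Turning and moving above it, then checking once more.

Emit:
apply_moves([
  {"xyz": [0,0,2],"yaw": 6.5},
  {"xyz": [0,0,2],"yaw": 6.2},
  {"xyz": [4.0,0.3,4],"yaw": 0},
  {"xyz": [0,0,0],"yaw": 0},
  {"xyz": [0,0,0],"yaw": 0},
], fingers=-1)

```text
time: 1.85
tcp_pos: [0.4963, -0.2864, 0.1809]
tcp_rot: [[1.0, 0.004, -0.004], [0.004, -1.0, 0.002], [-0.004, -0.002, -1.0]]
wrist_force: [-0.4, -1.1, 0.5]
opening: 0.997
```

Run:
```python
from h import *
s=sense();p,d=read_camera('wrist');pos=s['tcp_pos'];R=s['tcp_rot']
np.savez("pics/wrist3.npz",p=p,d=d,pos=pos,R=R);print(pos,R.round(3),s['time'])
q=p.copy()
for P,c in [((.506,-.2825,.078),(255,0,0)),((.540,-.267,.078),(0,255,0)),((.506,-.2825+.0425,.062),(255,255,0)),((.506,-.2825-.0425,.062),(255,255,0))]:
    u,v=wproj(P,pos,R);print(u,v);cv2.circle(q,(int(round(u)),int(round(v))),3,c,1)
cv2.imwrite("pics/wrist3.png",q[:,:,::-1])
w=p.min(2)>140
A=[];B=[]
for v in range(130,260,4):
    us=np.where(w[v,200:330])[0]+200
    if 10<len(us)<70: A.append(wonz(us.min()-.5,v,.084,pos,R)[:2]);B.append(wonz(us.max()+.5,v,.084,pos,R)[:2])
for E in (A,B):
    v=cv2.fitLine(np.array(E,np.float32),cv2.DIST_HUBER,0,.01,.01).ravel();print(len(E),v,np.degrees(np.arctan2(v[1],v[0])))
hsv=cv2.cvtColor(p,cv2.COLOR_RGB2HSV)
b=(hsv[...,0]>105)&(hsv[...,0]<125)&(hsv[...,1]>150)&(hsv[...,2]>120)
n,l,st,ce=cv2.connectedComponentsWithStats(b.astype(np.uint8))
for i in range(1,n):
  if st[i,4]>60:
    ys,xs=np.where(l==i);Q=np.array([wonz(x,y,.078,pos,R)[:2] for x,y in zip(xs,ys)],np.float32)*1000
    print('blue',ce[i],st[i],cv2.minAreaRect(Q))
```

```text
[ 0.49631125 -0.28641426  0.18085317] [[ 1.     0.004 -0.004]
 [ 0.004 -1.     0.002]
 [-0.004 -0.002 -1.   ]] 1.85
249.41002849372657 176.7737341926856
230.7412149757029 137.61481812912783
203.45649998346465 171.627628413832
296.10914773876436 171.93866840055725
33 [ 0.9995027   0.03153196  0.48473245 -0.2748776 ] 1.8069476
33 [ 9.9999976e-01 -7.0930360e-04  4.7244939e-01 -3.0058002e-01] -0.040640105
blue [226.55172414 161.12241379] [217 131  21  65 580] ((517.1887817382812, -263.3075256347656), (10.548117637634277, 57.84406661987305), 79.9779281616211)
```

View pics/wrist3.png

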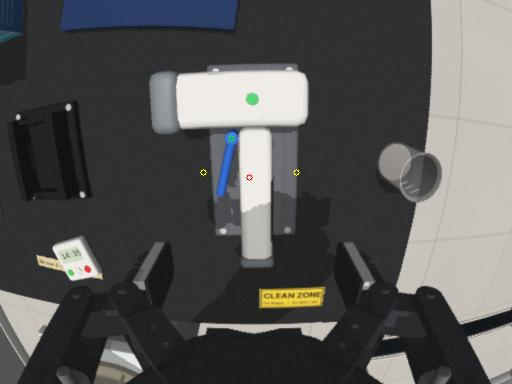

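Emit:
apply_moves([
  {"xyz": [1.0,-0.3,1],"yaw": 0},
  {"xyz": [0,0,3.5],"yaw": 0},
  {"xyz": [0,0,2],"yaw": 0},
  {"xyz": [0,0,0],"yaw": 0},
], fingers=-1)

```text
time: 2.3
tcp_pos: [0.5075, -0.286, 0.1186]
tcp_rot: [[1.0, 0.0, 0.004], [0.0, -1.0, -0.004], [0.004, 0.004, -1.0]]
wrist_force: [-0.5, 0.9, -0.0]
opening: 0.999
```

Run:
```python
from h import *
s=sense();p,d=read_camera('wrist');pos=s['tcp_pos'];R=s['tcp_rot']
np.savez("pics/wrist4.npz",p=p,d=d,pos=pos,R=R);print(pos,s['time'],100*R.T@(np.array([.506,-.2832,.047])-pos))
cv2.imwrite("pics/wrist4.png",p[:,:,::-1])
```

```text
[ 0.50753138 -0.28603262  0.11861508] 2.3 [-0.1850667  -0.31197478  7.15956015]
```

View pics/wrist4.png

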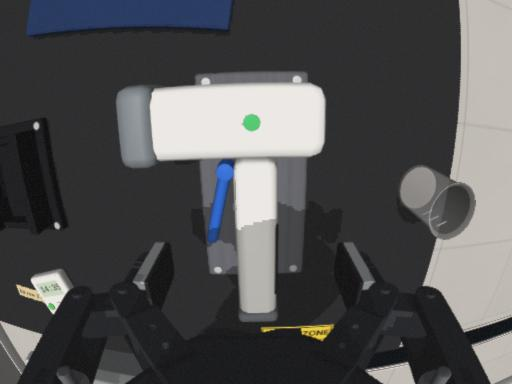

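Emit:
apply_moves([
  {"xyz": [-0.1,-0.3,1],"yaw": -0.5},
  {"xyz": [-0.1,-0.1,2],"yaw": -0.5},
  {"xyz": [0,0,2.5],"yaw": 0},
  {"xyz": [0,0,1.6],"yaw": 0},
  {"xyz": [0,0,0],"yaw": 0},
], fingers=-1)

```text
time: 2.85
tcp_pos: [0.5105, -0.2852, 0.0538]
tcp_rot: [[1.0, 0.02, 0.017], [0.02, -1.0, -0.013], [0.016, 0.013, -1.0]]
wrist_force: [-0.8, 0.7, -0.1]
opening: 1.006
```

Run:
```python
from h import *
s=sense();p,d=read_camera('wrist');pos=s['tcp_pos'];R=s['tcp_rot']
np.savez("pics/wrist5.npz",p=p,d=d,pos=pos,R=R);print(pos,R.round(3),s['time'],s['wrist_force'],100*R.T@(np.array([.506,-.2832,.047])-pos))
cv2.imwrite("pics/wrist5.png",p[:,:,::-1])
```

```text
[ 0.5105386  -0.28519771  0.05375679] [[ 1.     0.02   0.017]
 [ 0.02  -1.    -0.013]
 [ 0.016  0.013 -1.   ]] 2.85 [-0.77073296  0.6693515  -0.08546297] [-0.46077193 -0.21771703  0.66537788]
```

View pics/wrist5.png

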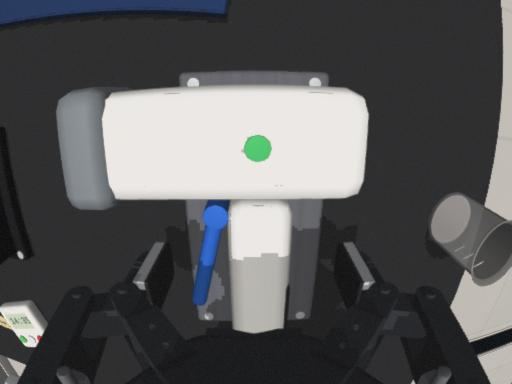

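Emit:
apply_moves([
  {"xyz": [-0.4,-0.2,0.3],"yaw": 0},
  {"xyz": [-0.1,-0.1,0.3],"yaw": 0},
  {"xyz": [0,0,0],"yaw": 0},
], fingers=-1)

```text
time: 3.2
tcp_pos: [0.5076, -0.2838, 0.052]
tcp_rot: [[1.0, 0.02, 0.022], [0.021, -1.0, -0.017], [0.022, 0.018, -1.0]]
wrist_force: [0.3, -0.3, -0.6]
opening: 1.0
```

Emit:
apply_moves([
  {"xyz": [0,0,0],"yaw": 0},
  {"xyz": [0,0,0],"yaw": 0},
  {"xyz": [0,0,0],"yaw": 0},
  {"xyz": [0,0,0],"yaw": 0},
  {"xyz": [0,0,0],"yaw": 0},
  {"xyz": [0,0,0],"yaw": 0},
], fingers=0)

```text
time: 3.8
tcp_pos: [0.5083, -0.2822, 0.0533]
tcp_rot: [[0.999, 0.021, 0.024], [0.022, -1.0, -0.015], [0.024, 0.015, -1.0]]
wrist_force: [0.7, 2.6, 0.1]
opening: 0.499
```

Emit:
apply_moves([
  {"xyz": [0,0,0.4],"yaw": 0},
  {"xyz": [0,0,0.3],"yaw": 0},
  {"xyz": [0,0,0],"yaw": 0},
  {"xyz": [0,0,0],"yaw": 0},
  {"xyz": [0,0,0],"yaw": 0},
  {"xyz": [0,0,0],"yaw": 0},
], fingers=0.2)

```text
time: 4.4
tcp_pos: [0.5086, -0.2838, 0.0532]
tcp_rot: [[0.999, 0.022, 0.027], [0.022, -1.0, -0.018], [0.027, 0.019, -0.999]]
wrist_force: [-0.7, 1.6, 3.7]
opening: 0.429
```

Run:
```python
from h import *
s=sense();p,d=read_camera('wrist');pos=s['tcp_pos'];R=s['tcp_rot']
print(pos,R.round(3),s['time'],s['wrist_force'],s['opening'])
cv2.imwrite("pics/wrist6.png",cv2.resize(p[150:350,120:400,::-1],None,fx=2.8,fy=2.8))
```

```text
[ 0.50858522 -0.28382448  0.05315357] [[ 0.999  0.022  0.027]
 [ 0.022 -1.    -0.018]
 [ 0.027  0.019 -0.999]] 4.4 [-0.69455639  1.55606056  3.74039547] 0.4288096271714441
```

View pics/wrist6.png

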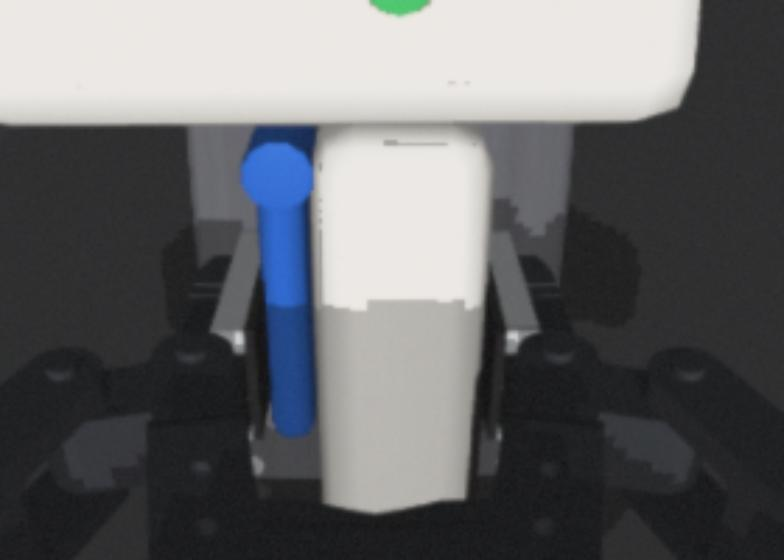

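The trigger is now parallel to the grip with the fingers stalled at 36.5 mm, so it is fully in. I'll hold a little longer, then release.

Emit:
apply_moves([
  {"xyz": [0,0,0],"yaw": 0},
  {"xyz": [0,0,0],"yaw": 0},
  {"xyz": [0,0,0],"yaw": 0},
  {"xyz": [0,0,0],"yaw": 0},
  {"xyz": [0,0,0],"yaw": 0},
], fingers=0.3)

```text
time: 4.95
tcp_pos: [0.5085, -0.2838, 0.0531]
tcp_rot: [[0.999, 0.022, 0.027], [0.022, -1.0, -0.018], [0.026, 0.019, -0.999]]
wrist_force: [-1.5, 0.9, 3.3]
opening: 0.43
```

Emit:
apply_moves([
  {"xyz": [0,0,0],"yaw": 0},
  {"xyz": [0,0,0],"yaw": 0},
  {"xyz": [0,0,0],"yaw": 0},
  {"xyz": [0,0,0],"yaw": 0},
  {"xyz": [0,0,0],"yaw": 0},
  {"xyz": [0,0,0],"yaw": 0},
  {"xyz": [0,0,0],"yaw": 0},
  {"xyz": [0,0,0],"yaw": 0},
], fingers=-1)

```text
time: 5.75
tcp_pos: [0.509, -0.2862, 0.0528]
tcp_rot: [[0.999, 0.02, 0.026], [0.021, -1.0, -0.024], [0.026, 0.024, -0.999]]
wrist_force: [-1.1, 0.3, -0.1]
opening: 1.001
```

Run:
```python
from h import *
s=sense();p,d=read_camera('wrist');pos=s['tcp_pos'];R=s['tcp_rot']
print(pos,R.round(3),s['time'],s['wrist_force'],s['opening'])
cv2.imwrite("pics/wrist7.png",cv2.resize(p[150:350,120:400,::-1],None,fx=2.8,fy=2.8))
```

```text
[ 0.50902149 -0.28618536  0.05275066] [[ 0.999  0.02   0.026]
 [ 0.021 -1.    -0.024]
 [ 0.026  0.024 -0.999]] 5.75 [-1.11537524  0.26283398 -0.05627394] 1.0009347855657516
```

View pics/wrist7.png

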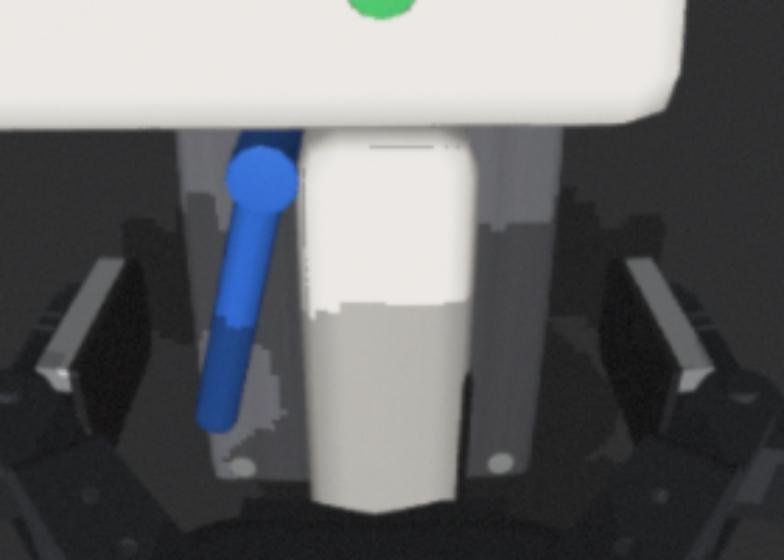

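Trigger fully sprung back. Retreating up and over towards the dock.

Emit:
apply_moves([
  {"xyz": [0,0,-2],"yaw": 0},
  {"xyz": [0,0,-4],"yaw": 0},
  {"xyz": [0,0,-4],"yaw": 0},
  {"xyz": [0,0,-4],"yaw": 0},
  {"xyz": [0,0,-4],"yaw": 0},
  {"xyz": [0,0,-2],"yaw": 0},
  {"xyz": [0,-4,0],"yaw": 0},
  {"xyz": [0,-4,0],"yaw": 0},
  {"xyz": [0,-4,0],"yaw": 0},
  {"xyz": [0,-4,0],"yaw": 0},
  {"xyz": [-0.5,-4,0],"yaw": 0},
  {"xyz": [-1,-4,0],"yaw": 0},
  {"xyz": [-1,-4,0],"yaw": 0},
  {"xyz": [-1,-4,0],"yaw": 0},
  {"xyz": [-1,-4,0],"yaw": 0},
  {"xyz": [-1,-4,0],"yaw": 0},
  {"xyz": [0,-2,0],"yaw": 0},
  {"xyz": [0,0,0],"yaw": 0},
], fingers=-1)

```text
time: 7.6
tcp_pos: [0.44, 0.1123, 0.25]
tcp_rot: [[0.997, 0.07, 0.031], [0.07, -0.998, 0.007], [0.032, -0.005, -0.999]]
wrist_force: [-0.5, 0.0, -0.1]
opening: 0.994
```

Run:
```python
from h import *
s=sense();p,d=read_camera('wrist');pos=s['tcp_pos'];R=s['tcp_rot']
np.savez("pics/wrist8.npz",p=p,d=d,pos=pos,R=R)
print(pos,R.round(3),s['time'],s['joint_positions'].round(1))
cv2.imwrite("pics/wrist8.png",p[:,:,::-1])
```

```text
[0.43996226 0.11231416 0.25002572] [[ 0.997  0.07   0.031]
 [ 0.07  -0.998  0.007]
 [ 0.032 -0.005 -0.999]] 7.6 [  4.    2.6 -13.5  72.    0.3 180. ]
```

View pics/wrist8.png

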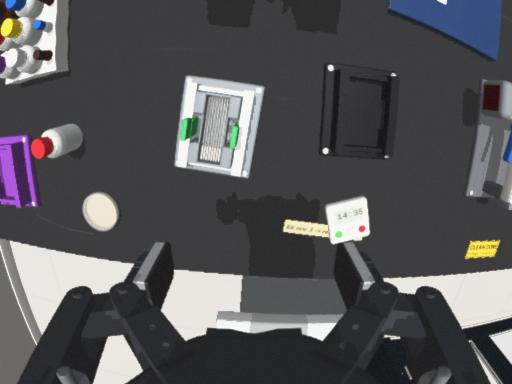

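```bash
cat > dock.py <<'E'
from h import *
def dock(fn):
    f=np.load(fn);p=f['p'];pos=f['pos'];R=f['R']
    hsv=cv2.cvtColor(p,cv2.COLOR_RGB2HSV)
    g=(hsv[...,0]>50)&(hsv[...,0]<80)&(hsv[...,1]>130)&(hsv[...,2]>60);n,l,st,ce=cv2.connectedComponentsWithStats(g.astype(np.uint8))
    for i in range(1,n):
        if st[i,4]>40:
            ys,xs=np.where(l==i);Q=np.array([wonz(x,y,.086,pos,R)[:2] for x,y in zip(xs,ys)],np.float32)*1000
            print(ce[i].round(1),st[i],wonz(*ce[i],.086,pos,R).round(4),'rect@86',cv2.minAreaRect(Q))
if __name__=="__main__":
    import sys;dock(sys.argv[1])
E
python3 dock.py pics/wrist8.npz
python3 - <<'E'
from h import *
f=np.load("pics/wrist8.npz");p=f['p'];pos=f['pos'];R=f['R']
cv2.imwrite("pics/crop8.png",cv2.resize(p[65:190,160:280,::-1],None,fx=4.7,fy=4.7,interpolation=cv2.INTER_CUBIC))
E
```

```text
[188.3 127.5] [181 117  16  23 258] [0.4857 0.1852 0.086 ] rect@86 ((485.12042236328125, 184.90060424804688), (15.03657341003418, 25.188629150390625), 84.41708374023438)
[233.8 136. ] [230 124   8  25 117] [0.4793 0.1365 0.086 ] rect@86 ((479.485107421875, 136.53211975097656), (5.346953392028809, 25.661943435668945), 82.06832122802734)
```

View pics/crop8.png

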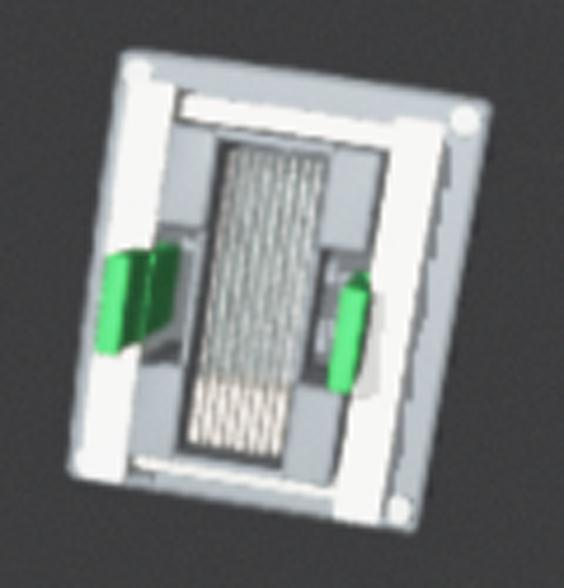

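Dock at about (0.4815, 0.161), yaw about -7°. Joint 6 stands at its +180 limit, so I'll take the half-turned grasp (turn about -169°).

Emit:
apply_moves([
  {"xyz": [0,0,0],"yaw": -4},
  {"xyz": [0,0,0],"yaw": -8.5},
  {"xyz": [0,0,0],"yaw": -8.5},
  {"xyz": [0,0,0],"yaw": -8.5},
  {"xyz": [0,0,0],"yaw": -8.5},
  {"xyz": [0,0,0],"yaw": -8.5},
  {"xyz": [0,0,0],"yaw": -8.5},
  {"xyz": [0,0,0],"yaw": -8.5},
  {"xyz": [0,0,0],"yaw": -8.5},
  {"xyz": [0,0,0],"yaw": -8.5},
  {"xyz": [0,0,0],"yaw": -8.5},
  {"xyz": [0,0,0],"yaw": -8.5},
  {"xyz": [0,0,0],"yaw": -8.5},
  {"xyz": [0,0,0],"yaw": -8.5},
  {"xyz": [0,0,0],"yaw": -8.5},
  {"xyz": [0,0,0],"yaw": -8.5},
  {"xyz": [0,0,0],"yaw": -8.5},
  {"xyz": [0,0,0],"yaw": -8.5},
  {"xyz": [0,0,0],"yaw": -8.5},
  {"xyz": [0,0,0],"yaw": 0},
], fingers=-1)

```text
time: 9.65
tcp_pos: [0.4566, 0.0841, 0.2493]
tcp_rot: [[-0.954, 0.298, 0.035], [0.298, 0.954, -0.008], [-0.036, 0.003, -0.999]]
wrist_force: [0.3, 0.4, -0.3]
opening: 0.999
```

Run:
```python
from h import *
s=sense();pos=s['tcp_pos'];R=s['tcp_rot']
print(s['time'],s['joint_positions'].round(1),np.degrees(np.arctan2(R[1,0],R[0,0])),100*R.T@(np.array([.4815,.161,.2])-pos))
```

```text
9.65 [  0.8   3.7 -12.5  71.8  -0.5  18.2] 162.63960248037512 [0.09201063 8.07091828 4.95831881]
```

Emit:
apply_moves([
  {"xyz": [0,0,0],"yaw": -5.5},
  {"xyz": [0,0,0],"yaw": -5},
  {"xyz": [-0.5,2.7,1],"yaw": 0},
  {"xyz": [-0.5,2.7,1],"yaw": 0},
  {"xyz": [-0.5,2.7,1],"yaw": 0},
  {"xyz": [0,0,0],"yaw": 0},
  {"xyz": [0,0,0],"yaw": 0},
], fingers=-1)

```text
time: 10.35
tcp_pos: [0.4888, 0.1572, 0.2187]
tcp_rot: [[-0.987, 0.153, 0.038], [0.153, 0.988, -0.012], [-0.039, -0.006, -0.999]]
wrist_force: [-0.4, 0.2, 0.1]
opening: 1.001
```

```bash
python3 - <<'E'
from h import *
s=sense();p,d=read_camera('wrist');pos=s['tcp_pos'];R=s['tcp_rot']
np.savez("pics/wrist9.npz",p=p,d=d,pos=pos,R=R)
print(s['time'],s['joint_positions'].round(2),s['joint_vel'].round(2),np.degrees(np.arctan2(R[1,0],R[0,0])))
cv2.imwrite("pics/wrist9.png",p[:,:,::-1])
E
python3 dock.py pics/wrist9.npz
```

```text
10.35 [ 9.46  9.78 -9.84 68.36 -1.01 18.26] [ 0.22  1.28  0.13 -0.63  0.32  1.93] 171.19493302820248
[284.9 153.5] [280 137  10  33 219] [0.4767 0.1887 0.086 ] rect@86 ((476.47357177734375, 188.8905792236328), (7.989163875579834, 31.829626083374023), 86.56825256347656)
[233.4 156.6] [229 140  10  33 238] [0.4723 0.1402 0.086 ] rect@86 ((472.0314025878906, 140.3370819091797), (8.558382987976074, 31.468795776367188), 79.7784423828125)
```

View pics/wrist9.png

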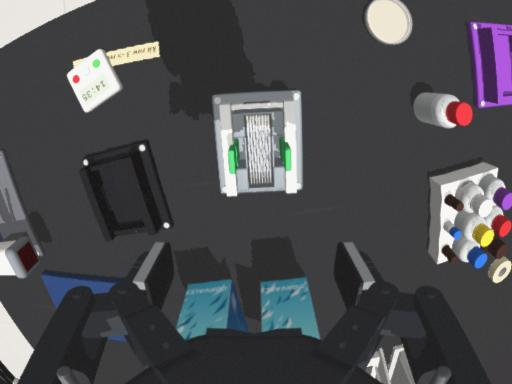

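Emit:
apply_moves([
  {"xyz": [0,0,-1],"yaw": 0},
  {"xyz": [0,0,-1],"yaw": 0},
  {"xyz": [0,0,-1],"yaw": 0},
  {"xyz": [0,0,0],"yaw": 0},
  {"xyz": [0,0,0],"yaw": 0},
])

```text
time: 10.9
tcp_pos: [0.4883, 0.1545, 0.2541]
tcp_rot: [[-0.986, 0.161, 0.042], [0.16, 0.987, -0.012], [-0.043, -0.005, -0.999]]
wrist_force: [-0.1, 0.2, 0.6]
opening: 0.997
```

Emit:
apply_moves([
  {"xyz": [0,0,-5],"yaw": 0},
  {"xyz": [0,0,0],"yaw": 0},
  {"xyz": [0,0,0],"yaw": 0},
])

```text
time: 11.2
tcp_pos: [0.4831, 0.1543, 0.3018]
tcp_rot: [[-0.986, 0.161, 0.035], [0.161, 0.987, -0.013], [-0.036, -0.007, -0.999]]
wrist_force: [-0.5, 0.5, -1.1]
opening: 0.999
```

Run:
```python
from h import *
s=sense();print(s['joint_positions'].round(2),s['tcp_pos'],s['tcp_rot'].round(4))
```

```text
[ 9.26  8.23 -0.08 79.85 -1.04 18.53] [0.48309155 0.15429999 0.30180912] [[-0.9863  0.1614  0.0347]
 [ 0.1611  0.9869 -0.0127]
 [-0.0363 -0.007  -0.9993]]
```

```bash
cat >> dock.py <<'E'
def plate(fn,box,out):
    f=np.load(fn);p=f['p'];pos=f['pos'];R=f['R'];x0,y0,x1,y1=box
    m=np.zeros(p.shape[:2],np.uint8);m[y0:y1,x0:x1]=p[y0:y1,x0:x1].max(2)>75
    cs,_=cv2.findContours(m,cv2.RETR_EXTERNAL,cv2.CHAIN_APPROX_NONE);c=max(cs,key=cv2.contourArea)
    Q=np.array([wonz(u,v,.012,pos,R)[:2] for (u,v) in c[:,0]],np.float32)*1000
    r=cv2.minAreaRect(Q);print('plate',r)
    # robust per-side lines
    q=p.copy();cv2.drawContours(q,[c],-1,(255,0,0),1)
    for b in cv2.boxPoints(r): 
        u,v=wproj((*b/1000,.012),pos,R);cv2.circle(q,(int(u),int(v)),2,(255,255,0),-1)
    cv2.imwrite(out,cv2.resize(q[y0:y1,x0:x1,::-1],None,fx=4,fy=4,interpolation=cv2.INTER_CUBIC))
E
python3 -c "
from dock import *
plate('pics/wrist9.npz',(200,80,315,205),'pics/p9.png')
plate('pics/wrist8.npz',(165,65,275,190),'pics/p8.png')"
```

```text
plate ((482.3708190917969, 163.79647827148438), (104.42279815673828, 128.8086700439453), 84.17609405517578)
plate ((478.3429260253906, 163.2072296142578), (104.78984832763672, 124.99987030029297), 84.30182647705078)
```

View pics/p9.png

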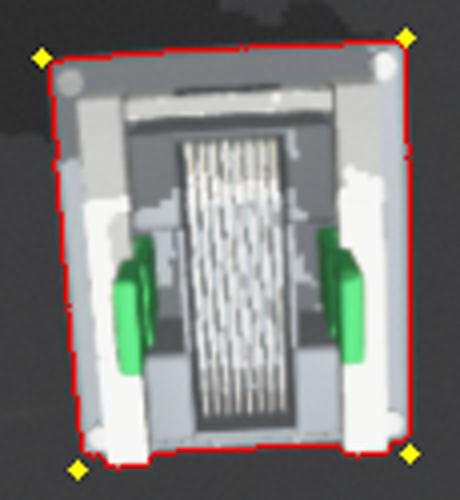

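Emit:
apply_moves([
  {"xyz": [0.3,0.3,2],"yaw": -2},
  {"xyz": [0.3,0.3,3],"yaw": -1.5},
  {"xyz": [0.2,0.2,3],"yaw": 0},
  {"xyz": [0.2,0.2,3],"yaw": 0},
  {"xyz": [0,0,2],"yaw": 0},
  {"xyz": [0,0,0],"yaw": 0},
  {"xyz": [0,0,0],"yaw": 0},
], fingers=-1)

```text
time: 11.9
tcp_pos: [0.4807, 0.1644, 0.1678]
tcp_rot: [[-0.994, 0.099, 0.041], [0.098, 0.995, -0.012], [-0.042, -0.008, -0.999]]
wrist_force: [0.6, -0.1, -0.4]
opening: 0.994
```

```bash
python3 - <<'E'
from h import *
s=sense();p,d=read_camera('wrist');pos=s['tcp_pos'];R=s['tcp_rot']
np.savez("pics/wrist10.npz",p=p,d=d,pos=pos,R=R)
print(s['time'],np.degrees(np.arctan2(R[1,0],R[0,0])))
cv2.imwrite("pics/wrist10.png",p[:,:,::-1])
E
python3 dock.py pics/wrist10.npz
```

```text
11.9 174.35332355479292
[223.2 179.6] [217 158  13  43 387] [0.47   0.1411 0.086 ] rect@86 ((469.9530029296875, 140.93028259277344), (9.529725074768066, 35.65346908569336), 81.81195831298828)
[284. 180.] [278 158  13  43 351] [0.475  0.1888 0.086 ] rect@86 ((474.5431823730469, 189.090576171875), (36.04505920410156, 9.152746200561523), 3.6371145248413086)
```

View pics/wrist10.png

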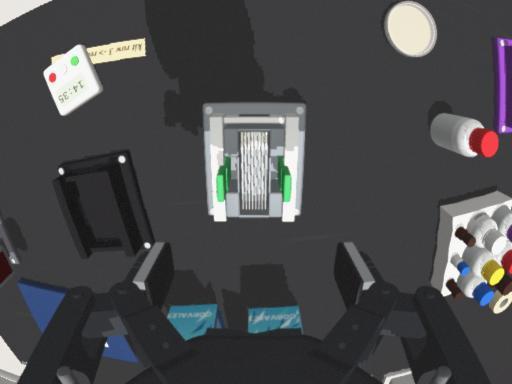

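```bash
python3 -c "
from dock import *
plate('pics/wrist10.npz',(195,95,315,230),'pics/p10.png')
f=np.load('pics/wrist10.npz');pos=f['pos'];R=f['R']
for P in [(.479,.1635,.086),(.479,.1635,.012)]: print(wproj(P,pos,R))
print(100*R.T@(np.array([.479,.1637,.05])-pos))"
```

```text
plate ((483.4106140136719, 163.898193359375), (104.7290267944336, 131.3657684326172), 84.17578887939453)
(np.float64(252.58922063142904), np.float64(187.6174317320069))
(np.float64(253.29846610509338), np.float64(161.47490745612242))
[6.57482642e-01 5.81019553e-04 1.17598426e+01]
```

View pics/p10.png

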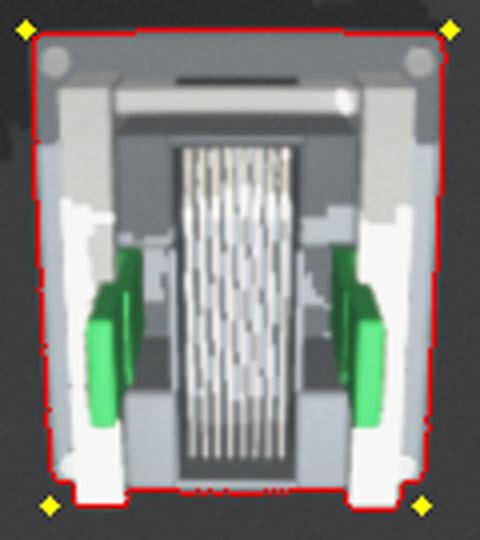

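Emit:
apply_moves([
  {"xyz": [0.3,0,2],"yaw": 0},
  {"xyz": [0.2,0,3],"yaw": 0},
  {"xyz": [0.1,0,2],"yaw": 0},
  {"xyz": [0,0,1],"yaw": 0},
  {"xyz": [0,0,0],"yaw": 0},
], fingers=-1)

```text
time: 12.45
tcp_pos: [0.4852, 0.1653, 0.0935]
tcp_rot: [[-0.993, 0.099, 0.056], [0.099, 0.995, -0.009], [-0.057, -0.003, -0.998]]
wrist_force: [-0.3, 1.1, 0.3]
opening: 1.0
```

Run:
```python
from h import *
s=sense();p,d=read_camera('wrist');pos=s['tcp_pos'];R=s['tcp_rot']
np.savez("pics/wrist11.npz",p=p,d=d,pos=pos,R=R)
print(s['time'],pos,R.round(4),np.degrees(np.arctan2(R[1,0],R[0,0])),100*R.T@(np.array([.479,.1637,.05])-pos))
for P in [(.479,.1635,.086)]: print(wproj(P,pos,R))
cv2.imwrite("pics/wrist11.png",cv2.resize(p[100:350,110:400,::-1],None,fx=2.4,fy=2.4))
```

```text
12.45 [0.48522442 0.16525388 0.09354327] [[-0.9935  0.0991  0.0562]
 [ 0.0988  0.9951 -0.009 ]
 [-0.0568 -0.0034 -0.9984]] 174.3210677845177 [ 0.85048217 -0.20169407  4.31366925]
(np.float64(248.9495620372683), np.float64(228.41889632521077))
```

View pics/wrist11.png

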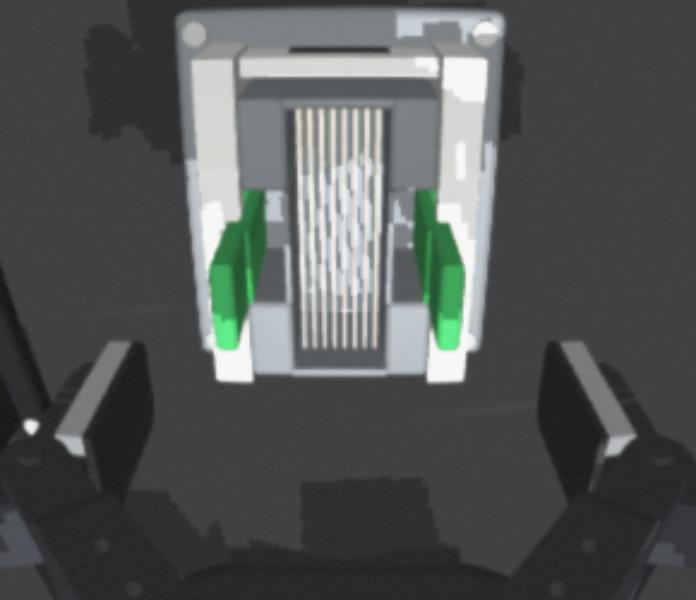

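Emit:
apply_moves([
  {"xyz": [0.2,-0.1,0.6],"yaw": 0},
  {"xyz": [0.2,-0.1,0.6],"yaw": 0},
  {"xyz": [0.2,0,0.6],"yaw": 0},
  {"xyz": [0.2,0,0.6],"yaw": 0},
  {"xyz": [0.1,0,0.6],"yaw": 0},
  {"xyz": [0,0,0],"yaw": 0},
], fingers=-1)

```text
time: 13.1
tcp_pos: [0.4806, 0.1644, 0.0652]
tcp_rot: [[-0.993, 0.099, 0.064], [0.099, 0.995, -0.008], [-0.064, -0.001, -0.998]]
wrist_force: [0.3, 0.7, -0.4]
opening: 1.005
```

```bash
cat > look.py <<'E'
from h import *
import sys
s=sense();p,d=read_camera('wrist');pos=s['tcp_pos'];R=s['tcp_rot'];n=sys.argv[1]
np.savez(f"pics/{n}.npz",p=p,d=d,pos=pos,R=R)
print(s['time'],pos,R.round(4),np.degrees(np.arctan2(R[1,0],R[0,0])),100*R.T@(np.array([.479,.1637,.05])-pos),s['opening'],s['wrist_force'])
print(wproj((.479,.1635,.086),pos,R))
cv2.imwrite(f"pics/{n}.png",cv2.resize(p[100:350,110:400,::-1],None,fx=2.4,fy=2.4))
E
python3 look.py wrist12
```

```text
13.1 [0.48057793 0.16438779 0.06518184] [[-0.993   0.0992  0.0637]
 [ 0.0989  0.9951 -0.0076]
 [-0.0641 -0.0013 -0.9979]] 174.31319377080368 [ 0.24726127 -0.08216701  1.50553066] 1.0046770091902744 [ 0.30812837  0.71060135 -0.39956173]
(np.float64(250.91714125702913), np.float64(265.82170391477143))
```

View pics/wrist12.png

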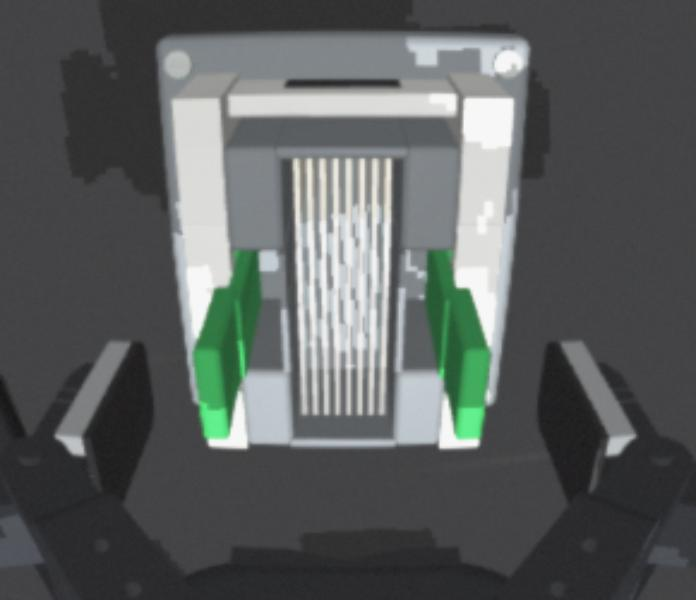

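Emit:
apply_moves([
  {"xyz": [0.2,-0.1,0.7],"yaw": 0},
  {"xyz": [0.1,0,0.7],"yaw": 0},
  {"xyz": [0,0,0.2],"yaw": 0},
  {"xyz": [0,0,0],"yaw": 0},
], fingers=-1)

```text
time: 13.55
tcp_pos: [0.4789, 0.1636, 0.0481]
tcp_rot: [[-0.993, 0.099, 0.065], [0.099, 0.995, -0.007], [-0.065, -0.001, -0.998]]
wrist_force: [0.8, 1.0, -0.3]
opening: 1.001
```

```bash
python3 look.py wrist13
```

```text
13.55 [0.47890356 0.16361257 0.04809045] [[-0.993   0.0991  0.0645]
 [ 0.0988  0.9951 -0.0075]
 [-0.0649 -0.0011 -0.9979]] 174.31538682675622 [-0.02111445  0.0094523  -0.18999469] 1.0014005750075037 [ 0.77995825  1.02154174 -0.29012414]
(np.float64(252.78394306862555), np.float64(291.9534525414891))
```

View pics/wrist13.png

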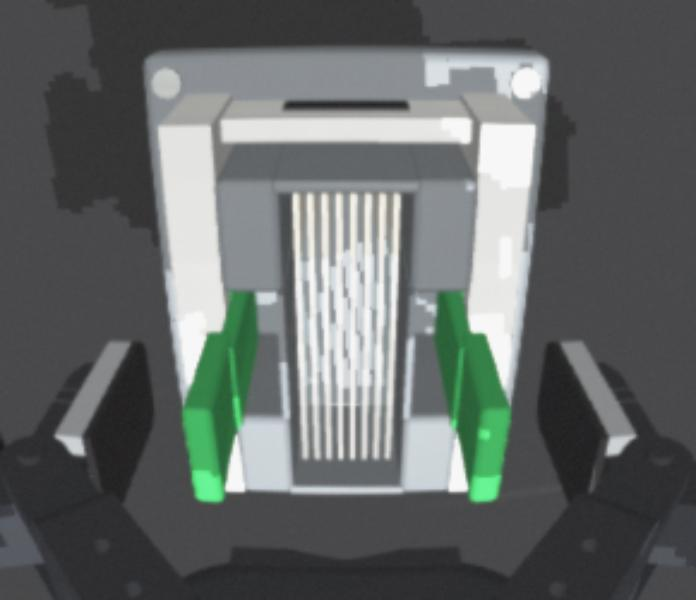

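Centred between the catches. Closing.

Emit:
apply_moves([
  {"xyz": [0,0,0],"yaw": 0},
  {"xyz": [0,0,0],"yaw": 0},
  {"xyz": [0,0,0],"yaw": 0},
  {"xyz": [0,0,0],"yaw": 0},
  {"xyz": [0,0,0],"yaw": 0},
  {"xyz": [0,0,0],"yaw": 0},
  {"xyz": [0,0,0],"yaw": 0},
  {"xyz": [0,0,0],"yaw": 0},
], fingers=0.4)

```text
time: 14.4
tcp_pos: [0.4798, 0.1639, 0.0514]
tcp_rot: [[-0.993, 0.099, 0.068], [0.099, 0.995, -0.007], [-0.068, -0.0, -0.998]]
wrist_force: [-0.5, -0.0, -0.9]
opening: 0.451
```

```bash
python3 look.py wrist14
```

```text
14.4 [0.4797863  0.16386235 0.0514108 ] [[-9.928e-01  9.880e-02  6.760e-02]
 [ 9.850e-02  9.951e-01 -7.200e-03]
 [-6.790e-02 -5.000e-04 -9.977e-01]] 174.33214747550326 [ 0.08605047 -0.02385981  0.13555764] 0.45063426131717543 [-0.54380449 -0.03228853 -0.90109948]
(np.float64(252.09777419209294), np.float64(285.8127289391489))
```

View pics/wrist14.png

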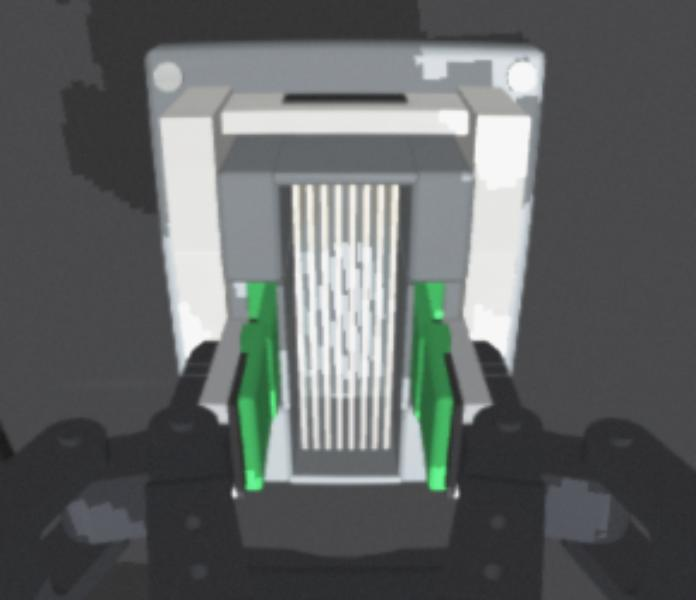

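Emit:
apply_moves([
  {"xyz": [0,0,0],"yaw": 0},
  {"xyz": [0,0,0],"yaw": 0},
  {"xyz": [0,0,-0.4],"yaw": 0},
  {"xyz": [-0.1,0,-0.8],"yaw": 0},
  {"xyz": [-0.1,0,-0.8],"yaw": 0},
  {"xyz": [0,0,0],"yaw": 0},
])

```text
time: 15.05
tcp_pos: [0.4803, 0.1637, 0.0728]
tcp_rot: [[-0.993, 0.099, 0.066], [0.099, 0.995, -0.007], [-0.067, -0.001, -0.998]]
wrist_force: [-0.1, -0.3, -1.2]
opening: 0.451
```

```bash
python3 look.py wrist15
```

```text
15.05 [0.48029348 0.16371229 0.07275044] [[-9.929e-01  9.880e-02  6.650e-02]
 [ 9.860e-02  9.951e-01 -7.400e-03]
 [-6.690e-02 -8.000e-04 -9.978e-01]] 174.3310777358202 [ 0.28046885 -0.01213407  2.26135993] 0.4505491401932466 [-0.07766572 -0.26311935 -1.24012232]
(np.float64(252.43719508282442), np.float64(257.1686914096554))
```

View pics/wrist15.png

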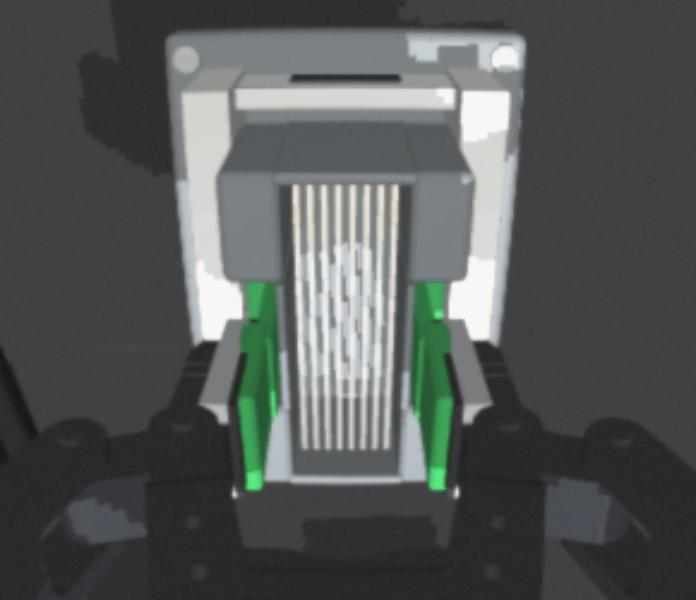

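The cassette moves with the hand while the dock recedes, so it is unlatched. Continuing the lift to about 10 cm.

Emit:
apply_moves([
  {"xyz": [-0.1,0,-1.2],"yaw": 0},
  {"xyz": [-0.1,0,-1.5],"yaw": 0},
  {"xyz": [-0.1,0,-1.5],"yaw": 0},
  {"xyz": [-0.1,0,-1.5],"yaw": 0},
  {"xyz": [-0.1,0,-1.2],"yaw": 0},
  {"xyz": [0,0,0],"yaw": 0},
  {"xyz": [0,0,0],"yaw": 0},
])

```text
time: 15.8
tcp_pos: [0.4792, 0.1634, 0.1429]
tcp_rot: [[-0.993, 0.099, 0.064], [0.099, 0.995, -0.008], [-0.064, -0.001, -0.998]]
wrist_force: [0.3, -0.7, -1.0]
opening: 0.452
```

```bash
python3 look.py wrist16
python3 - <<'E'
from h import *
p,d=read_camera('side');cv2.imwrite('pics/side16.png',cv2.resize(p[100:320,190:350,::-1],None,fx=2.7,fy=2.7,interpolation=cv2.INTER_CUBIC))
E
```

```text
15.8 [0.47916503 0.16340863 0.14289015] [[-0.993   0.099   0.0639]
 [ 0.0987  0.9951 -0.0078]
 [-0.0644 -0.0015 -0.9979]] 174.32494242474505 [0.61705455 0.04096066 9.26846773] 0.45209943154921767 [ 0.25196063 -0.71396753 -0.99494318]
(np.float64(253.39623097355746), np.float64(200.49495088866158))
```

View pics/wrist16.png

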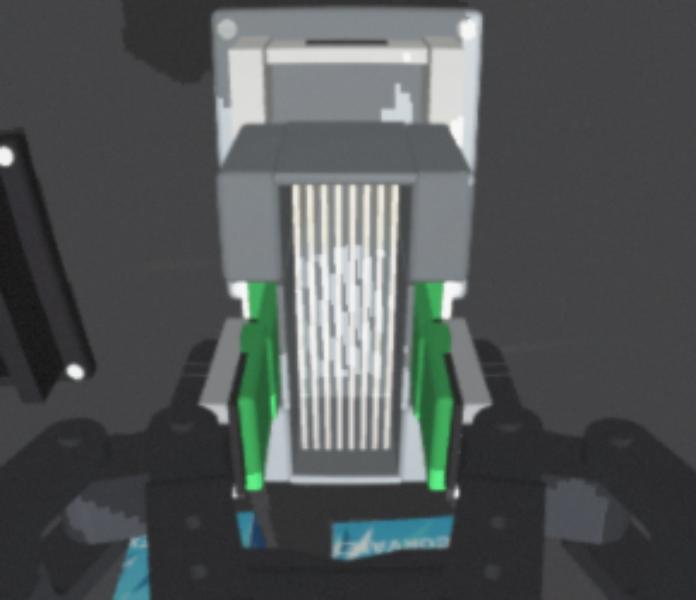

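View pics/side16.png

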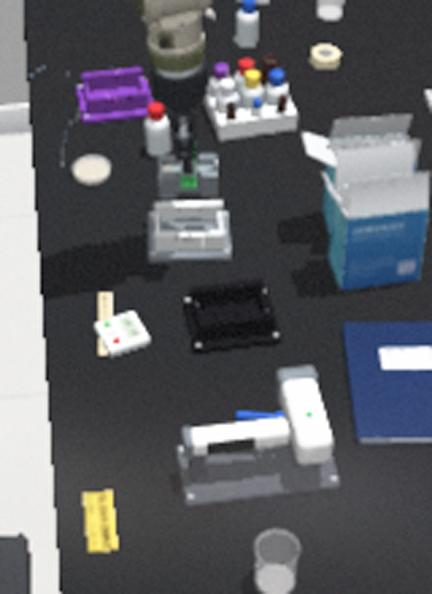

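Emit:
apply_moves([
  {"xyz": [-0.1,0,-0.8],"yaw": 0},
  {"xyz": [0,0,0],"yaw": 0},
  {"xyz": [0,0,0],"yaw": 0},
  {"xyz": [0,0,0],"yaw": 0},
])

```text
time: 16.3
tcp_pos: [0.4783, 0.1631, 0.1493]
tcp_rot: [[-0.993, 0.099, 0.06], [0.099, 0.995, -0.009], [-0.06, -0.003, -0.998]]
wrist_force: [-0.5, 0.7, -1.6]
opening: 0.448
```

```bash
python3 look.py wrist17
python3 - <<'E'
from h import *
s=sense();print(s['tcp_pos'],s['opening'],s['joint_vel'].round(2),s['time']);job_done()
E
```

```text
16.3 [0.47832836 0.16309324 0.1493184 ] [[-0.9933  0.099   0.0599]
 [ 0.0987  0.9951 -0.0086]
 [-0.0604 -0.0026 -0.9982]] 174.3259042196664 [0.53934021 0.09324229 9.91716008] 0.4481832457805969 [-0.49963968  0.67073413 -1.58104908]
(np.float64(254.04368637320948), np.float64(198.08875300283756))
[0.47825209 0.16309799 0.14926489] 0.44739835363711794 [ 0.05 -0.01 -0.09 -0.15  0.03 -0.02] 16.35
the job is handed in; nothing more can be done
```

View pics/wrist17.png

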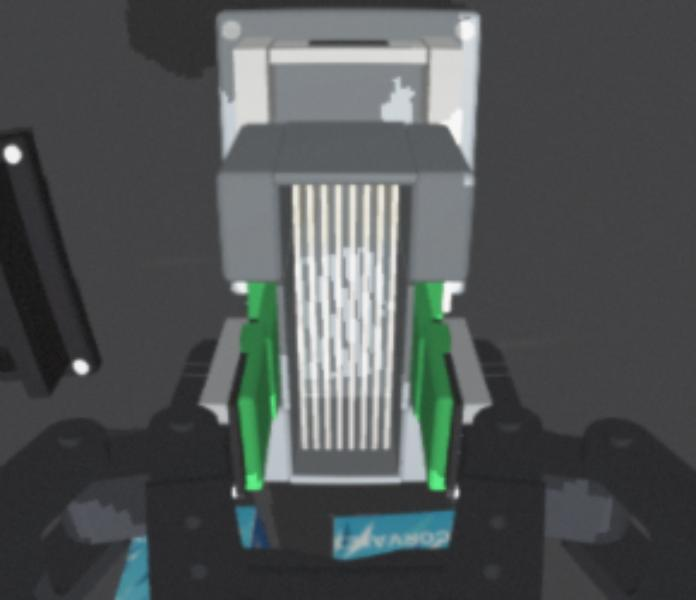

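The job is handed in at 16.35 s. I squeezed the scanner trigger fully in, held it for about a second and let it go. Then I pinched both green catches and lifted the cassette about 9.8 cm, straight up to within about 2 mm, where it is still held. The system gave no verdict.

**Last checks**
- **Trigger:** the picture showed the blade parallel to the grip while squeezed, with the fingers stalled. After release it was back out, with the fingers fully open.
- **Cassette:** the last wrist picture shows it between the fingers, above the empty dock, with both catches in. The arm was at rest.
- **Bystanders:** the bottle, dish and beaker were in place in the last side picture.

**What disagreed**
- **Hand tilt:** the hand had drifted to about 4° off vertical before the grasp. It changed by about 0.4° during the lift, so I infer the cassette is within about half a degree of level; I did not measure it directly.
- **Finger opening:** the reading of 0.45 (about 38 mm if the scale is linear) is narrower than the 46 mm expected with both catches in. The picture shows the catches moved in by about their full 7 mm, so I put this down to pad compliance or a non-linear scale. I did not confirm which.

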